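# Fold away the long bench rule in the cutting-die store

### The arm

A 7-joint arm with a two-finger parallel gripper is mounted at the origin on the work surface. World frame = base frame: x ahead of the robot, y to its left, z up, the work surface at z = 0. Lengths are in m, angles in rad, forces in N, time in s.
With the tool pointing down it reaches from about 0.4 to 0.9 m from the base axis. Payload 5.5 kg.
Tool frame: the origin (TCP) lies on the mounting face of the last link; the fingertips stand 178 mm ahead of it and the grasp point (between the pads) lies 159 mm ahead of it; z points along the fingers, x is the direction in which the jaws open and shut, and the axes are right-handed (so a half turn about z gives the same grasp; the last joint's range is limited). The gripper opens to 92 mm and grips with 3 to 60 N. Pads are 19 mm wide; open, the fingers measure 130 mm over their backs; the gripper's body (75 mm by 190 mm) begins 47 mm behind the grasp point.
Start: joints at [1.514, 0.501, -0.427, 1.55, 0.221, 1.138, -0.21], TCP at [0.204, -0.617, 0.405] pointing down, gripper open.
Joint ranges: [-2.88, 2.88], [-0.31, 2.03], [-1.54, 1.56], [0.2, 2.42], [-1.41, 4.55], [0.19, 2.02], [-2.57, 2.57]. Speed limits (rad/s): [2.57, 2.57, 3.14, 3.14, 3.14, 3.14, 3.14].

### API

Orientations are given as a unit quaternion [x, y, z, w].
In Python, from plant import arm gives the robot as it stands. Calls block until the motion is done:
- arm.move_pose(position, orientation): joint-space move of the TCP to a pose.
- arm.move_l(position, orientation=None, rate=0.15, f_stop=None): straight line of the TCP; orientation=None keeps the orientation; rate is the mean speed in m/s. With f_stop (N) it stops when the force on the tool has changed by that much, and returns True; else False.
- arm.movej(angles): joint-space move.
- arm.gripper_to(opening, effort=None): finger opening in m; effort is the grip in N (None keeps the last); returns when the fingers have stopped.
- arm.pause(seconds).
- arm.ik(position, orientation): joint angles nearest the present ones, or None.
- arm.get_obs(): the state.
- arm.camera(name): name is "scene" or "top"; returns the picture (480x640x3 uint8, red, green, blue); there is no depth.
- arm.calibration(name): a dict with "fx", "fy", "cx", "cy" (pixels), "k1" (the pictures are not rectified: a ray, as slopes to the right and down, at radius r is drawn at 1 + k1 r^2 times it, then the intrinsics apply), "R" (3x3) and "t" (3): a world point X has camera coordinates R X + t. Camera axes: x right, y down, z forward; pixel columns grow to the right and rows downward; lengths in m; the calibration is good to about 2 mm. A picture is of the moment at which its call begins. calibration takes no time and is no camera call.
A pose or a line that the arm cannot do raises arm.Unreachable and nothing moves.
- arm.close_job(): hands the job in, once; it reports no verdict.
The state is a dict: "clock": time; "joints": joint angles; "joint_vel": joint speeds; "effort": joint torques, N m; "ee_pos": TCP position; "ee_rot": TCP orientation; "ft_force": force on the tool from outside, world axes, zero at the start; "ft_torque": the same for the moment, N m; "finger_gap": finger opening in m.
Only numpy, scipy, OpenCV 4.12 (cv2) and the standard library are available. Lean on these libraries where they do the work, as an engineer would, in place of code of your own. Each camera call takes 0.05 s, during which the arm holds its last target.

### The job

Fold up the long three-leaf wooden rule on the bench so that the dies can be laid out: first fold its end leaf fully back over its middle leaf, and only then swing the two together until they lie over the fixed leaf. The short two-leaf rule beside it is still in use: leave it as it stands.

Things in the scene. Friction and masses are not known exactly. Their poses are not given: they have to be found in the camera images.
- long_rule: Long folding rule of pale wood, three leaves 26 mm wide and 6 mm thick, the lowest screwed to a plywood strip fixed to the bench. Origin: on the vertical hinge axis of fixed and middle leaf, at bench height; z up, the fixed leaf runs from it along +y. Leaf tops above the bench: fixed 24 mm, middle 31, end 38; leaves pass over one another.
- middle_leaf (a joint): Angle of the middle leaf in rad: 0 = folded, lying over the fixed leaf (a stop); it grows as the leaf opens, counter-clockwise seen from above. The leaf stays where it is left; turning its hinge takes about 0.4 N m.
- end_leaf (a joint): Angle of the end leaf relative to the middle leaf in rad: 0 = folded, lying back over the middle leaf (a stop); it grows as the leaf opens, clockwise seen from above relative to the middle leaf. Its vertical hinge is under the middle knob. The leaf stays where it is left; turning its hinge takes about 0.1 N m, less than the middle leaf's.
- middle_knob (a point): Centre of the upright round wooden knob at the outer end of the middle leaf, 125 mm from the first hinge, exactly on the hinge axis of the end leaf. Knob 18 mm in diameter, 44 mm tall, from 38 to 82 mm above the bench; this point is 60 mm above the bench. It spins freely on its pin, so a gripper holding it need not turn with the leaf.
- end_knob (a point): Centre of the upright round wooden knob at the free end of the end leaf, 95 mm from the middle knob's axis. Knob 18 mm in diameter, 44 mm tall, from 38 to 82 mm above the bench; this point is 60 mm above the bench. It spins freely on its pin, so a gripper holding it need not turn with the leaf.
- short_knob (a point): Centre of the only knob of the short folding rule, which has just one movable leaf (95 mm long) on its fixed leaf. Knob 18 mm in diameter, from 31 to 75 mm above the bench; this point is 53 mm above the bench. To be left alone.
Not all that is in view belongs to the job. What is shaped like the long_rule but green is not meant.

How it is judged:
On the way:
1. the end leaf is folded back over the middle leaf while the middle leaf is still open (value of joint end_leaf below 0.18 rad and value of joint middle_leaf above 0.6 rad), for 0.2 s.
At the end, for the whole second after the job is handed in: End leaf and middle leaf of the long rule both folded to within 0.18 rad (about 10 degrees) of lying over the fixed leaf, at rest and released (value of joint each of end_leaf, middle_leaf below 0.18 rad and velocity of joint middle_leaf between -0.1 and 0.1 rad/s and velocity of joint end_leaf between -0.1 and 0.1 rad/s); the robot touches nothing.
It fails at once if the middle leaf is swung most of the way (below 0.6 rad) while the end leaf is still open (above 0.35 rad) (value of joint middle_leaf below 0.6 rad and value of joint end_leaf above 0.35 rad).
It fails at once if the knob of the short rule is moved by more than 15 mm (distance of short_knob from where it was at the start of the episode above 0.015 m).
It also fails if it takes over 53 s, if anything falls off the work surface, if the arm or the gripper's body presses on something with over 40 N, if the wrist force passes 120 N, or if a joint passes its speed limit or range.

## Working session

There is one attempt and no reset: what is moved stays moved. The work goes in short steps, each a Python script; the robot and the scene stay as the last script left them, time stands still between calls to the robot, and variables do not carry over. Pictures are saved under pics/ and viewed, and the job is handed in when it is done.

```bash
mkdir -p pics; ls; python3 - <<'E'
from plant import arm
import cv2
for n in("scene","top"):
    cv2.imwrite(f"pics/{n}0.png",arm.camera(n)[:,:,::-1]); c=arm.calibration(n); print(n,c)
o=arm.get_obs();print(o['clock'],o['ee_pos'],o['ee_rot'],o['finger_gap'])
E
```

```text
pics
scene {'fx': 481.29455740048644, 'fy': 481.29455740048644, 'cx': 313.2405963076736, 'cy': 229.55963458868104, 'k1': -0.133878606876105, 'R': array([[ 0.11090807,  0.99370558,  0.01576796],
       [ 0.57280042, -0.05094896, -0.81810995],
       [-0.81215706,  0.09976689, -0.57484562]]), 't': array([ 0.13321042, -0.21975392,  1.55051467])}
top {'fx': 487.03635874485667, 'fy': 487.03635874485667, 'cx': 321.2176100871331, 'cy': 241.38626438292295, 'k1': -0.004714731667465823, 'R': array([[-9.91205360e-04, -9.99877536e-01,  1.56182758e-02],
       [-9.90373605e-01, -1.18028557e-03, -1.38415065e-01],
       [ 1.38416548e-01, -1.56051258e-02, -9.90251150e-01]]), 't': array([-0.22652474,  0.48443331,  1.28115067])}
0.1 [ 0.20419246 -0.61675767  0.40376986] [ 8.10677382e-01 -5.85492430e-01 -7.07218413e-04 -5.44793527e-04] 0.09189180961261167
```

View pics/scene0.png

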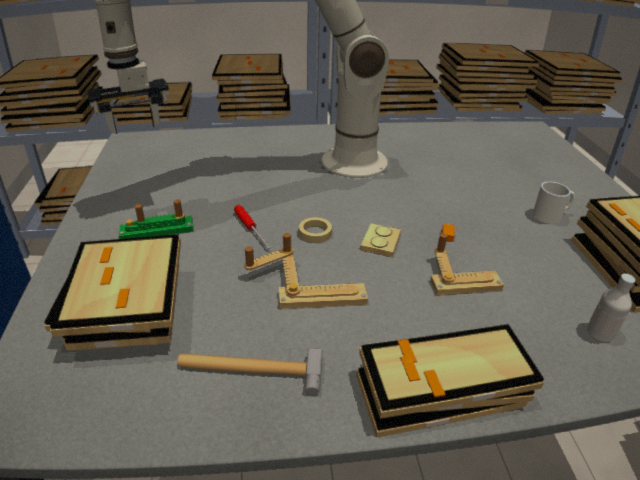

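View pics/top0.png

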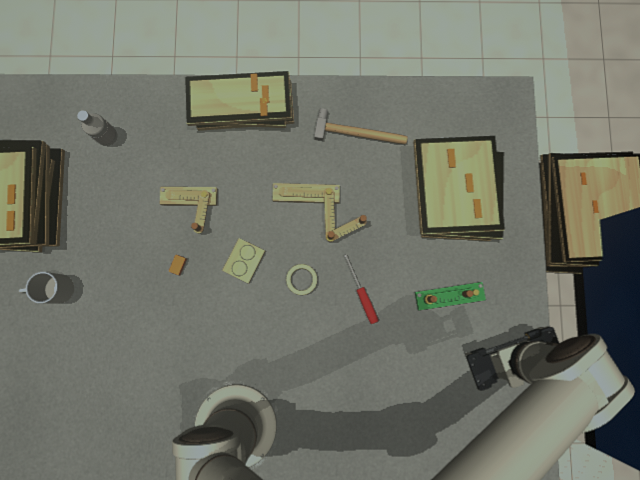

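The top picture shows the long rule with its first hinge at about (330,192), middle knob at about (331,237) and end knob at about (362,219). The fixed leaf runs left from the hinge. The short rule's knob is near (196,228). I'll zoom in for exact pixels.

```bash
python3 - <<'E'
import cv2
a=cv2.imread("pics/top0.png")[170:260,260:380]; cv2.imwrite("pics/topz.png",cv2.resize(a,None,fx=6,fy=6,interpolation=cv2.INTER_CUBIC))
a=cv2.imread("pics/scene0.png")[220:320,235:375]; cv2.imwrite("pics/scz.png",cv2.resize(a,None,fx=5,fy=5,interpolation=cv2.INTER_CUBIC))
E
```

```text
(no output)
```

View pics/topz.png

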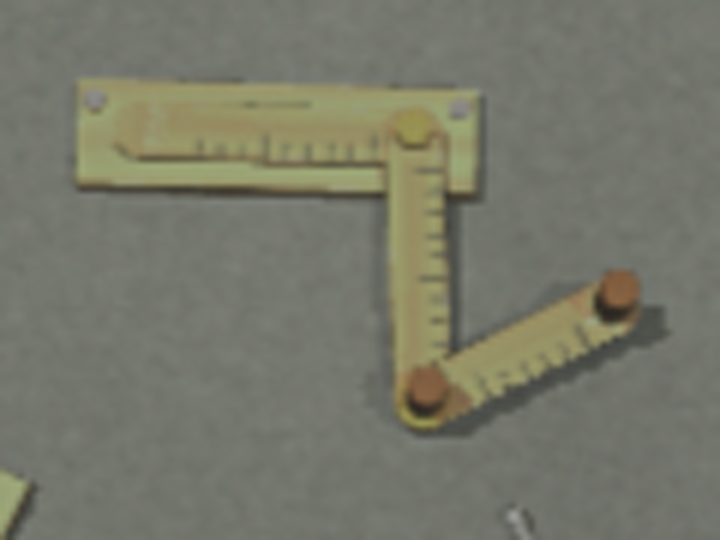

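View pics/scz.png

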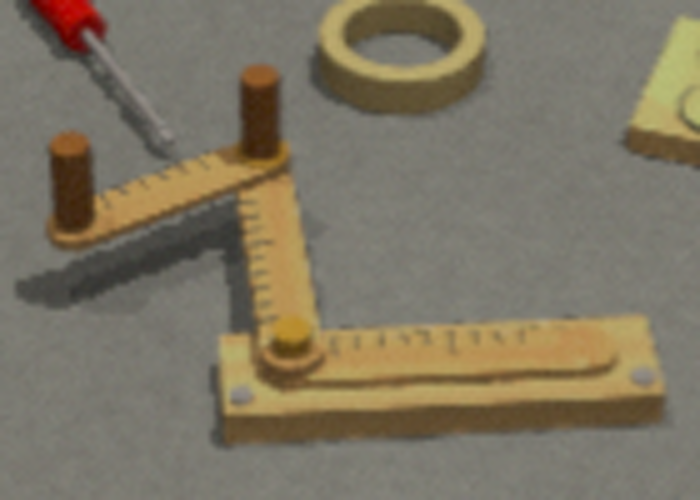

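```bash
cat > h.py <<'E'
import numpy as np, cv2
from plant import arm
def ray(n,p):
    c=arm.calibration(n);K=np.array([[c['fx'],0,c['cx']],[0,c['fy'],c['cy']],[0,0,1]])
    u=cv2.undistortPoints(np.array([[p]],float),K,np.array([c['k1'],0,0,0.]))[0,0]
    return -c['R'].T@c['t'], c['R'].T@np.array([u[0],u[1],1])
def atz(n,p,z):
    o,d=ray(n,p);return (o+d*(z-o[2])/d[2])
def proj(n,X):
    c=arm.calibration(n);q=c['R']@X+c['t'];q=q[:2]/q[2];q=q*(1+c['k1']*(q@q));return np.array([c['fx']*q[0]+c['cx'],c['fy']*q[1]+c['cy']])
E
python3 - <<'E'
from h import *
np.set_printoptions(precision=4,suppress=True)
T=lambda x,y:(260+(x+.5)/6-.5,170+(y+.5)/6-.5)
S=lambda x,y:(235+(x+.5)/5-.5,220+(y+.5)/5-.5)
P={}
for k,z,t,s in (("mid",.06,(427,391),(261,112)),("end",.06,(618,295),(71,183)),("hinge",.035,(414,126),(292,333)),("fix",.024,(122,130),(610,352)),):
    a=atz("top",T(*t),z);b=atz("scene",S(*s),z);print(k,a,b,(a-b)[:2]);P[k]=(a+b)[:2]/2
print(np.linalg.norm(P['mid']-P['hinge']),np.linalg.norm(P['mid']-P['end']))
for n in P: print(n,P[n])
print("short",atz("top",(196,228),.053))
E
```

```text
mid [ 0.4989 -0.2515  0.06  ] [ 0.4962 -0.2506  0.06  ] [ 0.0027 -0.0009]
end [ 0.5423 -0.3368  0.06  ] [ 0.5405 -0.3363  0.06  ] [ 0.0017 -0.0004]
hinge [ 0.6254 -0.2468  0.035 ] [ 0.6184 -0.2462  0.035 ] [ 0.007  -0.0007]
fix [ 0.6258 -0.1127  0.024 ] [ 0.6308 -0.1127  0.024 ] [-0.0049  0.    ]
0.12442191019336035 0.09613353485519362
mid [ 0.4975 -0.251 ]
end [ 0.5414 -0.3365]
hinge [ 0.6219 -0.2465]
fix [ 0.6283 -0.1127]
short [0.5177 0.1078 0.053 ]
```

```bash
cat >> h.py <<'E'
from scipy.spatial.transform import Rotation as Ro
def q(a):
    x=np.array([np.cos(a),np.sin(a),0]);z=np.array([0,0,-1.]);return Ro.from_matrix(np.column_stack([x,np.cross(z,x),z])).as_quat()
GZ=.064
def tcp(p,g=GZ): return [p[0],p[1],g+.159]
mid=np.array([.4975,-.251]);end=np.array([.5414,-.3365]);hin=np.array([.6219,-.2465])
u=lambda a:np.array([np.cos(a),np.sin(a)])
def ang(v): return np.arctan2(v[1],v[0])
E
python3 - <<'E'
from h import *
np.set_printoptions(precision=2,suppress=True)
a0=ang(end-mid);a1=ang(hin-mid)
for off in(90,-90):
  for a in np.linspace(a0,a1,3): print(off,round(np.degrees(a)),arm.ik(tcp(mid+.095*u(a)),q(a+np.radians(off))))
b0=ang(mid-hin);b0+=2*np.pi*(b0<0)
for off in(90,-90):
  for b in np.linspace(b0,np.radians(88),4): print(off,round(np.degrees(b)),arm.ik(tcp(hin+.125*u(b)),q(b+np.radians(off))))
E
```

```text
90 -63 [ 1.01  0.78 -0.7   1.7   0.62  0.9   0.52]
90 -30 [ 1.01  0.86 -0.85  1.65  0.75  0.99  0.93]
90 2 [ 0.98  0.9  -0.94  1.68  0.83  1.02  1.36]
-90 -63 [ 0.65  0.66 -0.18  1.71  0.16  0.78 -2.28]
-90 -30 [ 0.66  0.7  -0.31  1.67  0.27  0.82 -1.87]
-90 2 [ 0.69  0.72 -0.47  1.69  0.41  0.84 -1.5 ]
90 182 [ 0.81  0.6  -0.49  1.91  0.42  0.73 -1.46]
90 151 [ 0.6   0.57 -0.38  1.94  0.32  0.69 -2.05]
90 119 [-0.32  0.69  0.68  1.89 -0.6   0.78 -1.93]
90 88 [-0.57  1.02  1.13  1.74 -1.04  1.11 -2.26]
-90 182 [ 1.11  0.76 -0.92  1.9   0.79  0.89  1.39]
-90 151 [ 0.97  0.73 -0.89  1.93  0.76  0.86  0.74]
-90 119 [ 0.85  0.78 -0.9   1.85  0.77  0.91  0.1 ]
-90 88 [ 0.71  0.83 -0.82  1.69  0.72  0.95 -0.42]
```

```bash
python3 - <<'E'
from h import *
np.set_printoptions(precision=3,suppress=True)
a0=ang(end-mid);Q=q(a0+np.pi/2)
arm.move_pose(tcp(end,.16),Q)
arm.gripper_to(.05)
print(arm.move_l(tcp(end),Q,f_stop=8))
arm.gripper_to(.0,12)
o=arm.get_obs();print(o['clock'],o['ee_pos'],o['finger_gap'],o['ft_force'])
cv2.imwrite("pics/s1.png",arm.camera("scene")[:,:,::-1][150:350,150:420].repeat(2,0).repeat(2,1))
E
```

```text
False
3.9917 [ 0.542 -0.337  0.223] 0.01753753696015731 [-0.537  0.272  3.017]
```

View pics/s1.png

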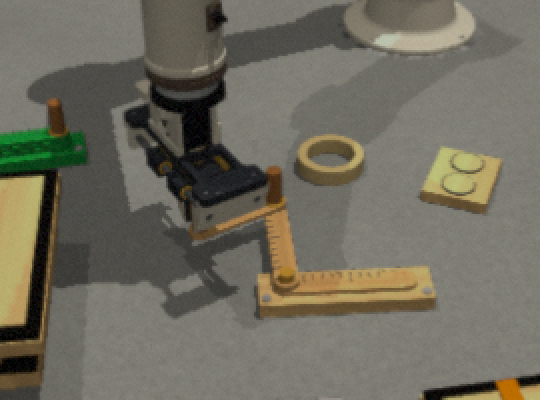

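The gripper is closed on the end knob (gap 17.5 mm) at about crop (215,205), and the rule hasn't moved. Next I swing the end leaf around its arc.

```bash
python3 - <<'E'
from h import *
np.set_printoptions(precision=3,suppress=True)
a0=ang(end-mid);a1=ang(hin-mid)
for a in np.linspace(a0,a1+np.radians(6),9)[1:]:
    s=arm.move_l(tcp(mid+.095*u(a)),q(a+np.pi/2),rate=.08,f_stop=25)
    o=arm.get_obs();print(round(np.degrees(a)),s,o['clock'],o['ee_pos'],o['finger_gap'],o['ft_force'])
    if s: break
cv2.imwrite("pics/s2.png",arm.camera("scene")[:,:,::-1][150:350,150:420].repeat(2,0).repeat(2,1))
E
```

```text
-54 False 4.375 [ 0.554 -0.328  0.223] 0.017539255320331848 [ 3.266 -1.985  0.612]
-45 False 4.7083 [ 0.565 -0.319  0.223] 0.01759682903014465 [ 3.17  -1.676  1.376]
-36 False 5.0417 [ 0.574 -0.307  0.223] 0.01750744450892426 [ 4.252 -1.569  1.943]
-27 False 5.375 [ 0.582 -0.295  0.223] 0.017595502707599388 [ 4.977 -1.98   1.527]
-19 False 5.7083 [ 0.588 -0.281  0.223] 0.017313566806011215 [ 6.425 -1.305  1.139]
-10 False 6.0417 [ 0.592 -0.266  0.223] 0.01727378004220477 [ 7.048 -1.217  0.193]
-1 False 6.375 [ 0.593 -0.251  0.223] 0.017465930772608516 [ 8.202 -0.489 -0.192]
8 False 6.7083 [ 0.592 -0.241  0.224] 0.01773660425641719 [ 5.51  -8.738  0.712]
```

View pics/s2.png

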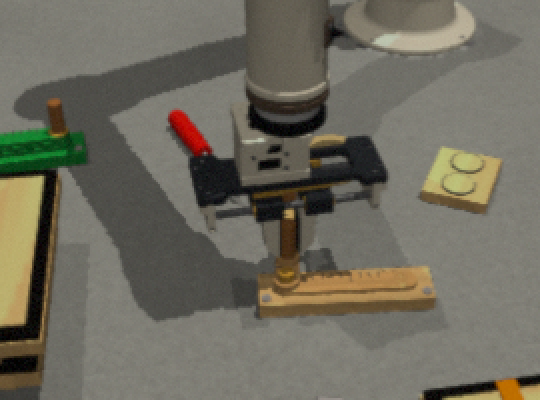

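The end knob now sits beside the hinge cap at about crop (288,240), and the -8.7 N in y suggests it's against the stop. I'll release it and look.

```bash
python3 - <<'E'
from h import *
np.set_printoptions(precision=3,suppress=True)
arm.gripper_to(.045)
p=arm.get_obs()['ee_pos'].copy();p[2]=.16+.159
arm.move_l(p,rate=.15)
p2=[.42,-.38,.36]; arm.move_pose(p2,q(np.radians(92)))
print(arm.get_obs()['clock'])
cv2.imwrite("pics/s3.png",cv2.resize(arm.camera("scene")[:,:,::-1][220:320,235:375],None,fx=5,fy=5,interpolation=cv2.INTER_CUBIC))
cv2.imwrite("pics/t3.png",cv2.resize(arm.camera("top")[:,:,::-1][170:260,260:380],None,fx=6,fy=6,interpolation=cv2.INTER_CUBIC))
E
```

```text
9.1167
```

View pics/s3.png

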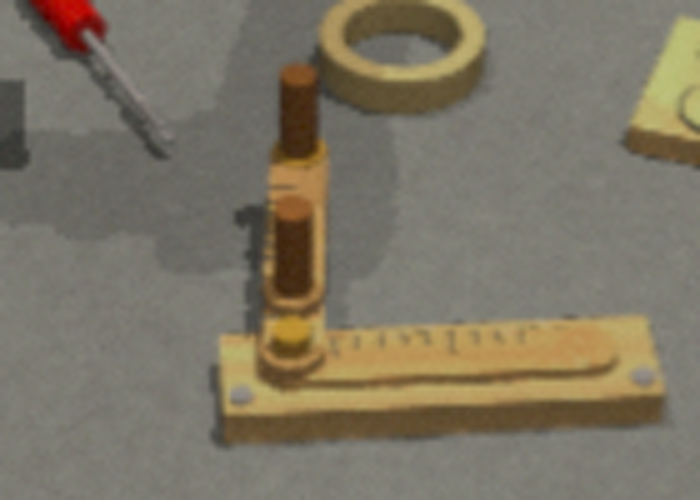

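View pics/t3.png

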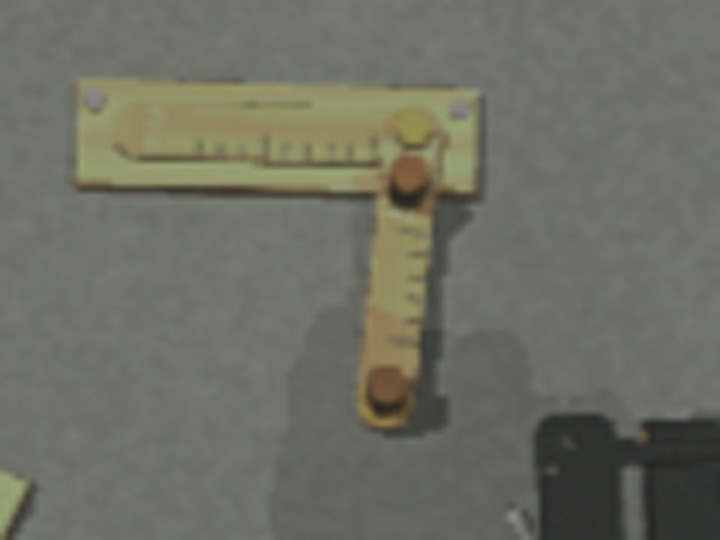

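The end leaf now lies flush over the middle leaf. The knobs are at (386,390) and (408,178) in the top zoom, and the middle leaf has come a little toward folded but is still well open (about 1.3 rad). Next I grip the middle knob and swing both leaves.

```bash
python3 - <<'E'
from h import *
np.set_printoptions(precision=3,suppress=True)
T=lambda x,y:(260+(x+.5)/6-.5,170+(y+.5)/6-.5)
S=lambda x,y:(235+(x+.5)/5-.5,220+(y+.5)/5-.5)
m=(atz("top",T(386,390),.06)+atz("scene",S(298,112),.06))[:2]/2
e=(atz("top",T(408,180),.06)+atz("scene",S(293,247),.06))[:2]/2
b0=ang(m-hin)%(2*np.pi);print(m,e,np.linalg.norm(m-e),np.linalg.norm(m-hin),np.degrees(b0),"end angle",np.degrees(ang(hin-m)-ang(e-m)))
Q=q(b0-np.pi/2)
arm.move_pose(tcp(m,.16),Q)
print(arm.move_l(tcp(m),Q,f_stop=8))
arm.gripper_to(0,20)
o=arm.get_obs();print(o['clock'],o['finger_gap'],o['ft_force'])
if .014<o['finger_gap']<.021:
  for b in np.linspace(b0,np.radians(84),12)[1:]:
    s=arm.move_l(tcp(hin+.125*u(b)),q(b-np.pi/2),rate=.08,f_stop=30)
    o=arm.get_obs();print(round(np.degrees(b)),s,o['clock'],o['ee_pos'],o['finger_gap'],o['ft_force'])
    if s: break
cv2.imwrite("pics/s4.png",arm.camera("scene")[:,:,::-1][150:350,200:470].repeat(2,0).repeat(2,1))
E
```

```text
[ 0.498 -0.234] [ 0.593 -0.243] 0.09543274729633255 0.12409092925907979 174.0294637466803 end angle -0.06516547501090737
False
11.2833 0.01759128102097881 [-0.894  0.306  3.757]
166 False 11.6583 [ 0.501 -0.216  0.223] 0.017576836581708815 [2.11  1.443 1.742]
158 False 12.0333 [ 0.507 -0.199  0.223] 0.017517382372999404 [2.403 0.56  3.916]
149 False 12.4083 [ 0.515 -0.183  0.223] 0.0173479594436482 [ 2.436 -0.495  4.394]
141 False 12.7833 [ 0.525 -0.169  0.223] 0.01770397397007825 [1.885 0.073 5.645]
133 False 13.1583 [ 0.537 -0.155  0.223] 0.016990085536680397 [ 2.093 -0.379  6.973]
125 False 13.5333 [ 0.55  -0.144  0.223] 0.017809153258347005 [1.644 0.25  6.729]
117 False 13.9083 [ 0.566 -0.135  0.223] 0.01735780787715119 [0.764 0.125 7.619]
109 False 14.2833 [ 0.582 -0.128  0.223] 0.01733224118249525 [1.209 1.068 8.562]
100 False 14.6583 [ 0.599 -0.123  0.223] 0.017187780565409896 [1.866 1.012 8.39 ]
92 False 15.0333 [ 0.617 -0.121  0.223] 0.017261950094368695 [1.129 1.105 7.234]
84 False 15.4083 [ 0.63  -0.121  0.222] 0.017722276756446522 [-17.54    2.301  21.883]
```

View pics/s4.png

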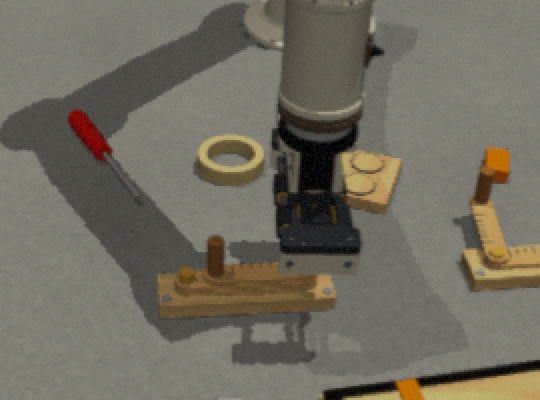

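The leaves are against the stop (-17.5 N in x), with the end knob at about crop (216,255) over the fixed leaf. I'll release, back off and check.

```bash
python3 - <<'E'
from h import *
arm.gripper_to(.045)
p=arm.get_obs()['ee_pos'].copy();p[2]=.16+.159
arm.move_l(p,rate=.12)
arm.move_pose([.42,-.38,.36],q(np.radians(92)))
o=arm.get_obs();print(o['clock'],o['ft_force'],o['finger_gap'])
cv2.imwrite("pics/s5.png",cv2.resize(arm.camera("scene")[:,:,::-1][220:320,235:375],None,fx=5,fy=5,interpolation=cv2.INTER_CUBIC))
t=arm.camera("top")[:,:,::-1]
cv2.imwrite("pics/t5.png",cv2.resize(t[160:270,150:380],None,fx=3.4,fy=3.4,interpolation=cv2.INTER_CUBIC))
cv2.imwrite("pics/t5z.png",cv2.resize(t[170:260,260:380],None,fx=6,fy=6,interpolation=cv2.INTER_CUBIC))
E
```

```text
18.8833 [-0.42612033  0.41143993 -0.2125731 ] 0.04517415116100454
```

View pics/t5z.png

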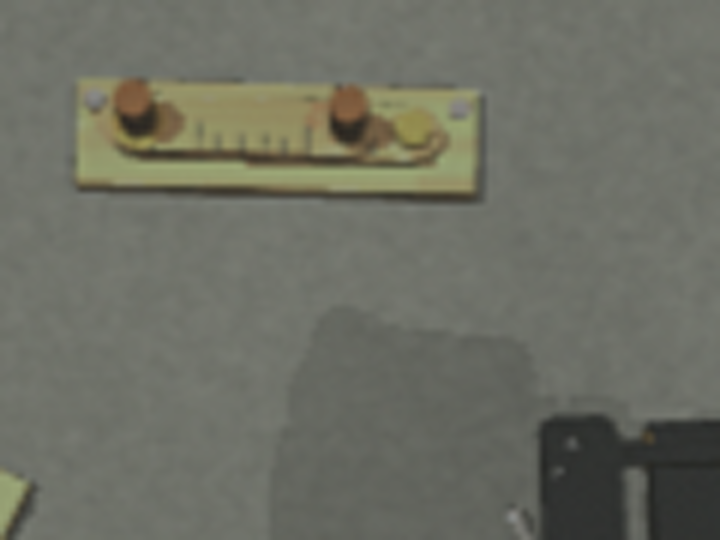

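View pics/t5.png

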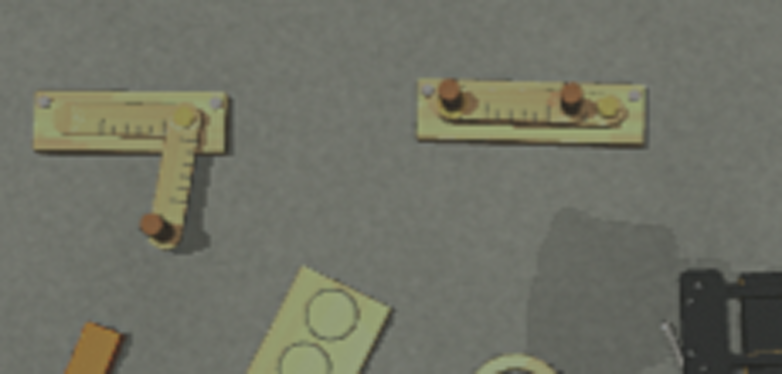

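View pics/s5.png

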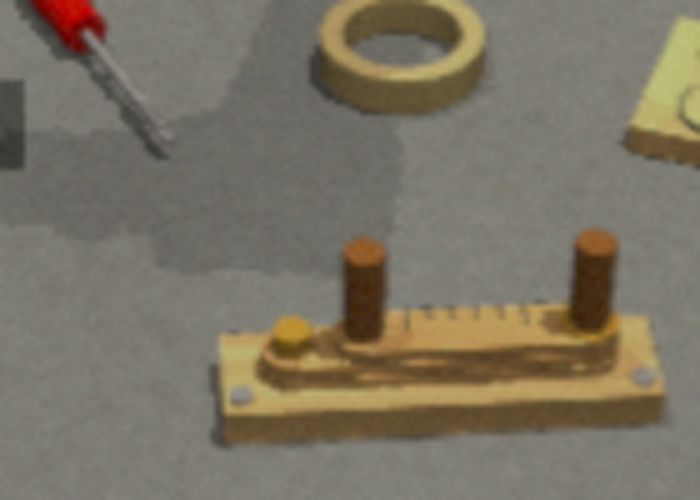

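All three leaves lie stacked, with the knobs in the top zoom at (134,105) and (349,112), in line over the fixed leaf. The short rule's knob is still at about (195,227). I'll hand in.

```bash
python3 - <<'E'
from h import *
a=cv2.imread("pics/top0.png")[180:240,155:225].astype(int);b=arm.camera("top")[:,:,::-1][180:240,155:225].astype(int)
print("short rule mean/max diff",abs(a-b).mean(),abs(a-b).max())
arm.close_job();print(arm.get_obs()['clock'])
E
```

```text
short rule mean/max diff 3.3866666666666667 7
the job is handed in; nothing more can be done
the job is handed in; nothing more can be done
```

The long rule is folded up and the job is handed in, at about 19 s of the 53 s allowed; no verdict was reported.

- **End leaf:** I gripped the end knob and swung the leaf to its stop over the middle leaf. Measured from the pictures, it was folded to within about 0.1°. The middle leaf drifted about 8° toward closed during this, but was still open at about 1.5 rad by the knob positions.
- **Middle leaf:** I then gripped the middle knob and swung both leaves to the stop over the fixed leaf. The force on the tool peaked at about 28 N there, below the limits.
- **Last checks:** After I released and moved the arm clear, both cameras showed the three leaves stacked in line, and the gripper was touching nothing. The short rule looked unchanged, with only small noise-level differences from the first picture (at most 7 of 255 levels).

I judged the final fold by eye and from the contact at the stop; I did not measure the angles again. No check failed or disagreed, except that the two cameras differed by up to 7 mm when I first located the hinge. I used the average, and the leaf lengths it gave matched the stated ones to about 1 mm.

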